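# Magnet tin from under the stack

## Task

Slide the flat aluminium magnet tin out from under the boxes and the reel that are stacked on it, and lay it flat, lengthwise, on the floor of the wooden tray. The boxes with the reel on top must stay upright, stacked and in their place by the steel stop; they come down onto the bench by themselves as the tin leaves. Set the tin down rather than dropping it, and leave everything else alone.

Things in the scene. Friction and masses are not known exactly. Their poses are not given: they have to be found in the camera images.
- stop: Fixed plain smooth steel gantry on the bench: 114 mm wide (y), 12 mm thick (x), 45 mm high; its opening is 74 mm wide and 20 mm high from the bench up. Origin on the bench, mid-width, on its back face, which the boxes rest against. z up, x points from the stop to the stack, away from the robot: the tin comes out through the opening along -x.
- tin_center (a point): Closed flat aluminium tin, 160 x 50 x 10 mm (x, y, z), 0.1 to 0.25 kg. The point is its centre, half-way up. At the start flat on the bench, long axis along the stop's x, about 75 mm under the stack and 73 mm free in front of the stop, to grip across its 50 mm width. Clear of the stack when its centre is over 90 mm on the robot's side of the stop's back face.
- bigbox_center (a point): Closed cardboard box, 96 x 110 x 30 mm (x, y, z), about 0.1 kg, balanced across the tin, its front face 1 to 3 mm from the stop's back face. The point is its centre, half-way up. As the tin is drawn out, the box is dragged against the stop, its far edge tips down first, then it settles on the bench.
- smallbox_center (a point): Smaller closed pale paper box, 66 x 90 x 22 mm (x, y, z), about 0.06 kg, lying on the middle of the big box. The point is its centre, half-way up.
- reel_center (a point): Small reel of copper wire with black flanges, 50 mm in diameter, 60 mm high, about 0.07 kg, standing on end on the small box. The point is its centre, half-way up; z is its axis.
- tray: Fixed shallow open wooden tray, 202 x 132 x 18 mm outside (x, y, z), walls and floor 6 mm thick, so 190 x 120 mm inside, floor 6 mm above the bench, walls rising 12 mm above the floor. Origin under its centre, on the bench; z up, x along its length.
- bigreel: Large reel of copper wire with black flanges, bystander, 76 mm in diameter, 85 mm high; origin at the centre of its underside.
- mug: White ceramic mug, bystander, 80 mm in diameter, 90 mm high; origin at the centre of its underside.
- driver: Screwdriver, bystander, lying on the bench, about 200 mm long along its x.
Things that resemble listed ones, but are neither listed nor needed, are in the scene too. There is more than one size of the part that bears smallbox_center; the job needs the largest.

How it is judged:
On the way:
1. the tin is clear of the stack (its centre over 90 mm on the robot's side of the stop's back face) and the stack has come down upright on the bench (x of tin_center in the frame of stop below -0.09 m and height (world z) of bigbox_center below 0.019 m and angle between bigbox_center's own z axis and vertical below 0.08 rad and angle between smallbox_center's own z axis and vertical below 0.12 rad and angle between reel_center's own z axis and vertical below 0.15 rad and distance of bigbox_center from where it was at the start of the episode below 0.035 m and horizontal distance between smallbox_center and bigbox_center below 0.025 m and horizontal distance between reel_center and smallbox_center below 0.025 m and height (world z) of smallbox_center above 0.036 m and height (world z) of reel_center above 0.073 m), for 0.2 s.
At the end, for the whole second after the job is handed in: Tin flat (0.06 rad) and still on the tray floor, within 30 mm along and 45 mm across of its centre, lengthwise within 0.4 rad. Big box flat on the bench within 35 mm of its start; small box on it and reel on that, each within 25 mm of the centre below, tilts under 0.08, 0.12 and 0.15 rad (x of tin_center in the frame of tray between -0.03 and 0.03 m and y of tin_center in the frame of tray between -0.045 and 0.045 m and height (world z) of tin_center below 0.0145 m and angle between tin_center's own z axis and vertical below 0.06 rad and angle between the x axis of tin_center and the x axis of tray, either way round below 0.4 rad and linear speed of each of tin, reel below 0.02 m/s and height (world z) of bigbox_center below 0.019 m and angle between bigbox_center's own z axis and vertical below 0.08 rad and angle between smallbox_center's own z axis and vertical below 0.12 rad and angle between reel_center's own z axis and vertical below 0.15 rad and distance of bigbox_center from where it was at the start of the episode below 0.035 m and horizontal distance between smallbox_center and bigbox_center below 0.025 m and horizontal distance between reel_center and smallbox_center below 0.025 m and height (world z) of smallbox_center above 0.036 m and height (world z) of reel_center above 0.073 m); the robot touches nothing.
It fails at once if the stack is toppled: a box or the reel tips by more than 0.4 rad (angle between any of bigbox_center, smallbox_center, reel_center's own z axis and vertical above 0.4 rad).
It fails at once if the stack is carried off or lifted: the big box moves more than 50 mm, or rises above its start (distance of bigbox_center from where it was at the start of the episode above 0.05 m or height (world z) of bigbox_center above 0.045 m).
It fails at once if the boxes or the reel are gripped or pushed by the fingers (over 3 N) (contact force between the fingers and bigbox above 3 N or contact force between the fingers and smallbox above 3 N or contact force between the fingers and reel above 3 N).
It fails at once if the tin is let go in the air (centre more than 40 mm above the bench, not held) (height (world z) of tin_center above 0.04 m and contact force between the fingers and tin below 0.1 N).
It fails at once if a bystander is moved by more than 30 mm (distance of any of bigreel, mug, driver from where it was at the start of the episode above 0.03 m).
It also fails if it takes over 54 s, if anything falls off the work surface, if the arm or the gripper's body presses on something with over 40 N, if the wrist force passes 120 N, or if a joint passes its speed limit or range.

## Robot

A 7-joint arm with a two-finger parallel gripper is mounted at the origin on the work surface. World frame = base frame: x ahead of the robot, y to its left, z up, the work surface at z = 0. Lengths are in m, angles in rad, forces in N, time in s.
With the tool pointing down it reaches from about 0.35 to 0.9 m from the base axis. Payload 19.9 kg.
Tool frame: the origin (TCP) lies midway between the tips of the shut fingers; the grasp point (between the pads) lies 19 mm behind it (grip_point_offset is the distance from the TCP to the grasp point, in m); z points along the fingers, y is the line along which they close (so a half turn about z gives the same grasp; the last joint's range is limited). The gripper opens to 85 mm and grips with 20 to 120 N. Pads are 22 mm wide; open, the fingers measure 114 mm over their backs; the gripper's body (76 mm by 85 mm) begins 54 mm behind the grasp point. The pads swing forward as they close: fully open they stand 13 mm farther back than shut.
Start: joints at [1.2, 0.417, -0.01, 1.614, 0.005, 1.111, -0.053], TCP at [0.202, -0.591, 0.231] pointing down, gripper open.
Joint ranges: [-2.81, 2.81], [-0.39, 2.02], [-1.27, 1.25], [0.06, 2.57], [-1.19, 4.33], [0.19, 2], [-2.82, 2.82]. Speed limits (rad/s): [1.89, 1.89, 2.39, 2.39, 3.01, 3.01, 3.01].

## Interface

Orientations are given as a unit quaternion [w, x, y, z].
In Python, from bench import get_state, grab_frame, sign_off, grip_point_offset gives the robot as it stands.
- The arm moves only by the tool servo_tool, never from a script. Its argument "rows" is a list of rows, each an object with "rot": the turn, a rotation vector about the tool's x, y, z in rad, a list of three; "delta_pos": the shift along the tool's x, y, z in mm, a list of three; "grip": the closure in counts, from 0 (fully open) to 255 (shut). In form: [{"rot": [rx, ry, rz], "delta_pos": [x, y, z], "grip": grip}, ...]. A call has 1 to 10 rows; each row shifts and turns the commanded pose from where the row before left it, along the tool's axes as they then stand; what a row does not reach is not made up. A row lasts 1/12 s, in which the tool goes at most 41.7 mm and 7.16 degrees, less where a joint would pass 70% of its speed; a pose out of reach is approached as far as the arm can. A call is refused whole if a number of a shift passes 41.7 or a number of a turn 0.125, either way. A call with a gripper value outside its range is refused whole. The fingers move at their own pace and stop on an object; the grip force is fixed at half the most. Time passes only in rows, so rows that do not move let the fingers close. It gives the time, the measured TCP pose, the force, the opening and the grip force at its end, in the units of the state.
- get_state(): the state, without advancing time (a new reading comes with each control period).
- grab_frame(name): name is "scene" or "top" or "wrist"; returns a dict with "image" (400x640x3 uint8, red, green, blue), "range_z" (400x640 float32, m along the optical axis (not along the pixel's ray), 0 where there is no reading), "fx", "fy", "cx", "cy" (pixels), "distortion" ([k1, k2, p1, p2, k3] as OpenCV has them; the pictures are not rectified), "position" and "orientation" of the camera in the world; the wrist camera has in their place "T_tool_cam" (4x4, takes a point from camera to tool coordinates, whose origin is the TCP and whose axes are the flange's). Camera axes: x right, y down, z forward; pixel columns grow to the right and rows downward; lengths in m; the calibration is good to about 2 mm. A picture is of the moment at which its call begins: read the wrist's pose just before it.
- sign_off(): hands the job in; it is judged then, once.
The state is a dict: "clock": time; "joint_positions": joint angles; "dq": joint speeds; "joint_efforts": joint torques, N m; "ee_pos": TCP position; "tool_rot": TCP orientation; "wrist_force": force on the tool from outside, world axes, zero at the start; "ft_torque": the same for the moment, N m; "width": finger opening in m; "grasp_force": force on a finger pad.
Only numpy, scipy, OpenCV 4.12 (cv2) and the standard library are available. Lean on these libraries where they do the work, as an engineer would, in place of code of your own. Each camera call takes 0.05 s, during which the arm holds its last target. There are 200 camera calls.

## Working session

There is one attempt and no reset: what is moved stays moved. The work goes in short steps, Python scripts to look and compute and a tool call to move; the robot and the scene stay as the last step left them, time stands still between calls to the robot, and variables do not carry over. Pictures are saved under pics/ and viewed, at most 11 in all, crops included, and the job is handed in when it is done.

Besides the shell and the picture viewer there is one more tool, called after ">>>" by a JSON object that holds its "method" and its "body". servo_tool: Moves the arm, as the interface text tells. Its arguments: {"type":"object","properties":{"rows":{"type":"array","items":{"type":"object","properties":{"rot":{"type":"array","items":{"type":"number"}},"delta_pos":{"type":"array","items":{"type":"number"}},"grip":{"type":"number"}}}}},"required":["rows"]}

```bash
mkdir -p pics
cat > h.py <<'E'
import numpy as np, cv2
from scipy.spatial.transform import Rotation as R
from bench import *
def grab(n,f=None):
    s=get_state(); g=grab_frame(n)
    if n=='wrist':
        q=s['tool_rot'];T=np.eye(4);T[:3,:3]=R.from_quat([q[1],q[2],q[3],q[0]]).as_matrix();T[:3,3]=s['ee_pos'];g['T']=T@np.array(g['T_tool_cam'])
    else:
        q=g['orientation'];T=np.eye(4);T[:3,:3]=R.from_quat([q[1],q[2],q[3],q[0]]).as_matrix();T[:3,3]=g['position'];g['T']=T
    g['K']=np.array([[g['fx'],0,g['cx']],[0,g['fy'],g['cy']],[0,0,1.]])
    if f: cv2.imwrite('pics/'+f,g['image'][:,:,::-1])
    return g
def cloud(g):
    h,w=g['range_z'].shape
    uv=np.stack(np.meshgrid(np.arange(w),np.arange(h)),-1).reshape(-1,1,2).astype(float)
    n=cv2.undistortPoints(uv,g['K'],np.array(g['distortion'])).reshape(h,w,2)
    z=g['range_z'][...,None]; p=np.concatenate([n*z,z],-1)
    P=p@g['T'][:3,:3].T+g['T'][:3,3]; P[g['range_z']==0]=np.nan
    return P
E
python3 - <<'E'
from h import *
import pickle
for n in ('top','scene'):
    g=grab(n,n+'1.png'); np.save(n+'.npy',cloud(g)); print(n,g['position'],g['fx'])
print(grip_point_offset if not callable(grip_point_offset) else grip_point_offset()); print(get_state())
E
```

```text
top [ 0.53616615 -0.01069017  1.3515031 ] 416.1328527554045
scene [1.4114697  0.59971465 1.46713664] 457.438491937
0.0187
{'clock': 0.1, 'joint_positions': array([ 1.19953359,  0.41788561, -0.01031385,  1.61412249,  0.00472002,
        1.11068363, -0.05299927]), 'dq': array([-0.00022694, -0.00156306,  0.00117257, -0.00185483, -0.00165459,
        0.00224001, -0.00027037]), 'joint_efforts': array([ 4.58204649e-04, -8.65823007e+01,  6.80077337e-01, -4.35643101e+01,
        1.92215043e-02,  5.01759103e-03,  1.97442005e-04]), 'ee_pos': array([ 0.20227804, -0.59103223,  0.2307371 ]), 'tool_rot': array([-5.20322708e-04,  9.86435428e-01,  1.64148885e-01, -1.36353943e-04]), 'wrist_force': array([ 0.43207024, -0.17710964, -0.30236976]), 'ft_torque': array([-0.0038492 ,  0.02617219, -0.02935143]), 'grasp_force': 0.0, 'width': 0.08578620026513692}
```

View pics/top1.png

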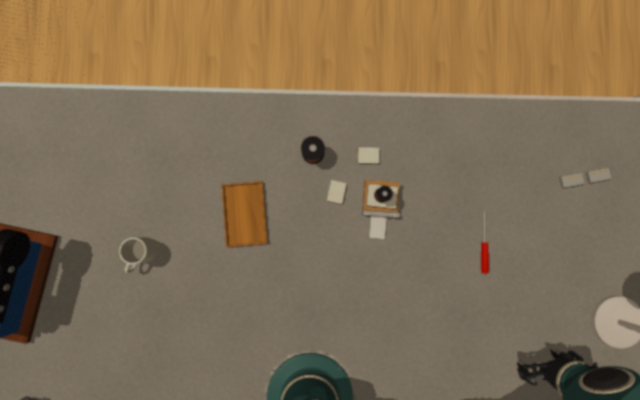

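View pics/scene1.png

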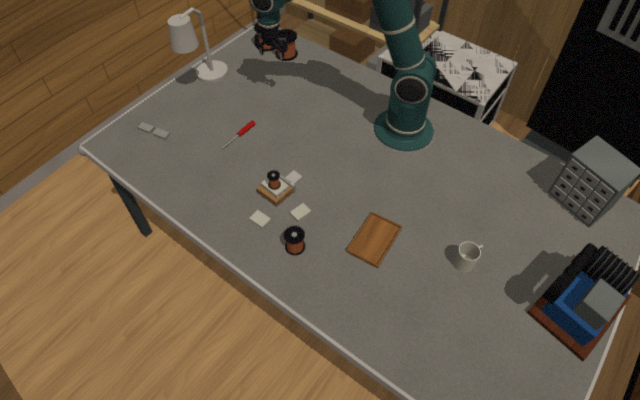

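Run:
```python
from h import *
im=cv2.imread('pics/top1.png'); cv2.imwrite('pics/c1.png',cv2.resize(im[130:250,300:420],None,fx=5,fy=5,interpolation=cv2.INTER_CUBIC))
P=np.load('top.npy')
for u,v in [(381,197),(383,194),(395,185),(375,208),(377,228),(377,235),(369,155),(337,191),(312,150),(245,215),(225,185),(572,180),(485,255)]: print(u,v,P[v,u].round(4))
# column profile through stack
print(np.c_[np.arange(175,245),P[175:245,377].round(3)][::2])
```

```text
381 197 [ 0.6283 -0.2022  0.1245]
383 194 [ 0.6371 -0.2078  0.1266]
395 185 [ 0.6733 -0.2591  0.0432]
375 208 [ 0.5993 -0.1963  0.0424]
377 228 [ 0.5364 -0.2082  0.0086]
377 235 [ 0.5139 -0.2083  0.0093]
369 155 [ 0.772  -0.1787  0.0184]
337 191 [ 0.6529 -0.0766  0.0198]
312 150 [0.7719 0.0053 0.0863]
245 215 [0.571  0.2179 0.0064]
225 185 [0.6653 0.2819 0.0208]
572 180 [ 0.7029 -0.8393  0.0193]
485 255 [ 0.4565 -0.5513  0.0252]
[[ 1.75e+02  7.09e-01 -2.07e-01  4.00e-03]
 [ 1.77e+02  7.03e-01 -2.08e-01  0.00e+00]
 [ 1.79e+02  6.97e-01 -2.08e-01 -2.00e-03]
 [ 1.81e+02  6.84e-01 -2.01e-01  4.80e-02]
 [ 1.83e+02  6.79e-01 -2.03e-01  3.60e-02]
 [ 1.85e+02  6.71e-01 -2.00e-01  5.90e-02]
 [ 1.87e+02  6.64e-01 -1.99e-01  6.00e-02]
 [ 1.89e+02  6.57e-01 -1.98e-01  6.80e-02]
 [ 1.91e+02  6.46e-01 -1.90e-01  1.24e-01]
 [ 1.93e+02  6.40e-01 -1.90e-01  1.24e-01]
 [ 1.95e+02  6.34e-01 -1.91e-01  1.21e-01]
 [ 1.97e+02  6.31e-01 -1.95e-01  9.20e-02]
 [ 1.99e+02  6.26e-01 -1.99e-01  6.80e-02]
 [ 2.01e+02  6.20e-01 -1.99e-01  6.30e-02]
 [ 2.03e+02  6.14e-01 -2.00e-01  6.10e-02]
 [ 2.05e+02  6.08e-01 -2.00e-01  6.30e-02]
 [ 2.07e+02  6.03e-01 -2.03e-01  4.00e-02]
 [ 2.09e+02  5.96e-01 -2.03e-01  4.00e-02]
 [ 2.11e+02  5.90e-01 -2.05e-01  3.00e-02]
 [ 2.13e+02  5.84e-01 -2.03e-01  4.40e-02]
 [ 2.15e+02  5.77e-01 -2.03e-01  4.10e-02]
 [ 2.17e+02  5.72e-01 -2.07e-01  1.30e-02]
 [ 2.19e+02  5.65e-01 -2.07e-01  1.20e-02]
 [ 2.21e+02  5.59e-01 -2.08e-01  1.00e-02]
 [ 2.23e+02  5.52e-01 -2.07e-01  1.20e-02]
 [ 2.25e+02  5.46e-01 -2.08e-01  1.00e-02]
 [ 2.27e+02  5.40e-01 -2.07e-01  1.50e-02]
 [ 2.29e+02  5.33e-01 -2.08e-01  1.10e-02]
 [ 2.31e+02  5.27e-01 -2.08e-01  1.10e-02]
 [ 2.33e+02  5.20e-01 -2.08e-01  8.00e-03]
 [ 2.35e+02  5.14e-01 -2.08e-01  9.00e-03]
 [ 2.37e+02  5.07e-01 -2.08e-01  9.00e-03]
 [ 2.39e+02  5.01e-01 -2.10e-01  1.00e-03]
 [ 2.41e+02  4.94e-01 -2.10e-01 -2.00e-03]
 [ 2.43e+02  4.88e-01 -2.09e-01  3.00e-03]]
```

View pics/c1.png

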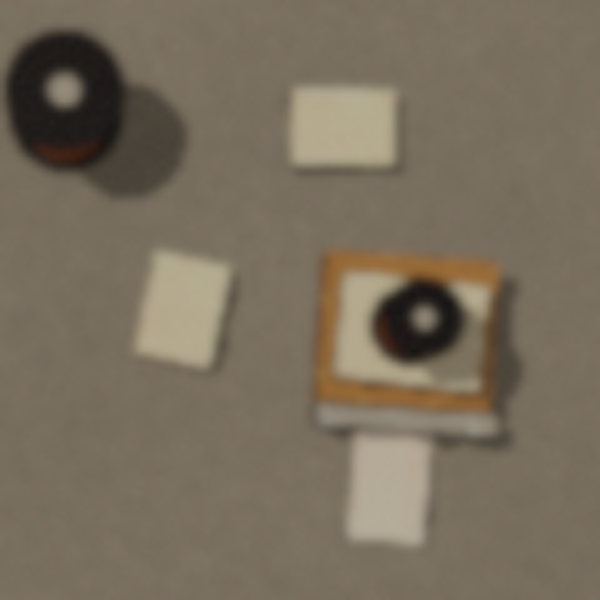

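The crop shows three pale boxes: (369,155) and (337,191) lie loose on the bench and are smaller. The largest, around (382,197), is on the brown box under the reel, so it is the right one. The tin is the pale metal strip at (377,228), in front of the grey stop at (381,213). The flat grey pieces at (572,180) and (599,175) are decoys. Next I move above the tin.

>>> {"method": "servo_tool", "body": {"rows": [{"rot": [0,0,0.095],"delta_pos": [0,0,0],"grip": 0},{"rot": [0,0,0.095],"delta_pos": [0,0,0],"grip": 0},{"rot": [0,0,0.095],"delta_pos": [0,0,0],"grip": 0},{"rot": [0,0,0.095],"delta_pos": [0,0,0],"grip": 0},{"rot": [0,0,0],"delta_pos": [12,-16,0],"grip": 0},{"rot": [0,0,0],"delta_pos": [21,-28,0],"grip": 0},{"rot": [0,0,0],"delta_pos": [21,-28,0],"grip": 0},{"rot": [0,0,0],"delta_pos": [21,-28,0],"grip": 0},{"rot": [0,0,0],"delta_pos": [21,-28,0],"grip": 0},{"rot": [0,0,0],"delta_pos": [21,-28,0],"grip": 0}]}}

```text
clock: 0.93
ee_pos: [0.3278, -0.4398, 0.2311]
tool_rot: [-0.0, 1.0, -0.025, -0.0]
wrist_force: [0.7, -0.1, 0.1]
width: 0.0852
grasp_force: 0.0
```

>>> {"method": "servo_tool", "body": {"rows": [{"rot": [0,0,0],"delta_pos": [21,-28,0],"grip": 0},{"rot": [0,0,0],"delta_pos": [21,-28,0],"grip": 0},{"rot": [0,0,0],"delta_pos": [21,-28,0],"grip": 0},{"rot": [0,0,0],"delta_pos": [21,-28,0],"grip": 0},{"rot": [0,0,0],"delta_pos": [21,-28,0],"grip": 0},{"rot": [0,0,0],"delta_pos": [21,-28,0],"grip": 0},{"rot": [0,0,0],"delta_pos": [21,-28,0],"grip": 0},{"rot": [0,0,0],"delta_pos": [18,-24,0],"grip": 0},{"rot": [0,0,0],"delta_pos": [0,0,0],"grip": 0},{"rot": [0,0,0],"delta_pos": [0,0,0],"grip": 0}]}}

```text
clock: 1.77
ee_pos: [0.5037, -0.2283, 0.2309]
tool_rot: [-0.0, 1.0, -0.024, -0.0]
wrist_force: [-1.1, 0.5, -0.9]
width: 0.0854
grasp_force: 0.0
```

Run:
```python
from h import *
g=grab('wrist','w1.png'); np.save('w1.npy',cloud(g)); s=get_state(); print(s['clock'],s['ee_pos'],s['tool_rot']); print(g['T'].round(3))
```

```text
1.8167 [ 0.50285407 -0.22968582  0.23090062] [-9.73422440e-05  9.99695982e-01 -2.46532622e-02 -3.87403083e-04]
[[-0.047 -0.949 -0.312  0.584]
 [-0.999  0.044  0.015 -0.232]
 [-0.     0.312 -0.95   0.374]
 [ 0.     0.     0.     1.   ]]
```

View pics/w1.png

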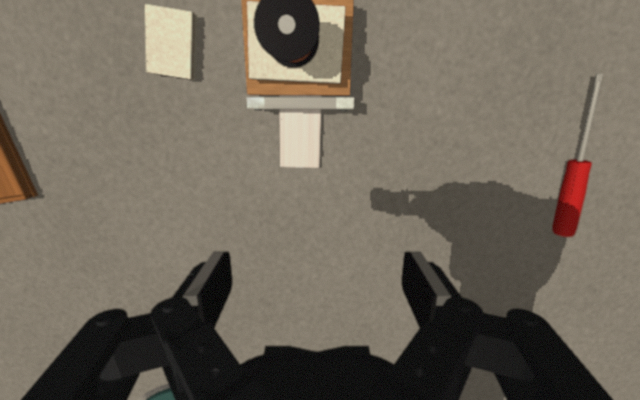

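The wrist view shows the tin between (280,112) and (320,167). The stop's top edge runs from (247,103) to (354,103).

```bash
cat >> h.py <<'E'
def onplane(g,uv,z):
    n=cv2.undistortPoints(np.array(uv,float).reshape(-1,1,2),g['K'],np.array(g['distortion'])).reshape(-1,2)
    d=np.c_[n,np.ones(len(n))]@g['T'][:3,:3].T; o=g['T'][:3,3]
    return o+d*((z-o[2])/d[:,2])[:,None]
E
python3 - <<'E'
from h import *
g=grab('wrist'); im=g['image'].astype(int); 
print(im[118:175:6,300], im[140,272:330:3].tolist())
m=((im.min(2)>165)).astype(np.uint8); m[:112]=0; m[175:]=0; m[:,:265]=0; m[:,335:]=0
c=max(cv2.findContours(m,0,1)[0],key=cv2.contourArea); r=cv2.minAreaRect(c); b=cv2.boxPoints(r); print(b)
Q=onplane(g,b,.01); print(Q.round(4), cv2.contourArea(c))
# side edges
for rows in (np.arange(116,164),):
    L=np.array([[np.where(m[v])[0].min()-.5,v] for v in rows]);Rr=np.array([[np.where(m[v])[0].max()+.5,v] for v in rows])
    for e in (L,Rr):
        q=onplane(g,e,.01); p=np.polyfit(q[:,0],q[:,1],1); print('edge yaw',p[0],'y at .53',np.polyval(p,.53))
print('stop front top', onplane(g,[(248,109),(354,109)],.045),'back',onplane(g,[(248,97),(354,97)],.045))
P=cloud(g); print(P[140,290:312:5].round(4), P[103,260:340:20].round(4),P[200,250:350:30].round(4))
E
```

```text
[[222 212 190]
 [223 212 191]
 [221 211 188]
 [222 212 190]
 [223 214 191]
 [221 210 189]
 [221 211 189]
 [222 210 189]
 [192 178 160]
 [139 131 115]] [[134, 124, 111], [132, 125, 111], [183, 170, 151], [222, 208, 187], [222, 215, 192], [220, 210, 187], [221, 212, 189], [222, 212, 190], [222, 213, 190], [222, 211, 190], [223, 214, 193], [222, 213, 190], [221, 205, 184], [221, 207, 186], [221, 211, 188], [210, 193, 173], [83, 78, 70], [135, 126, 112], [137, 128, 114], [135, 127, 113]]
[[278. 112.]
 [317. 112.]
 [317. 166.]
 [278. 166.]]
[[ 0.5697 -0.1875  0.01  ]
 [ 0.5675 -0.2336  0.01  ]
 [ 0.5024 -0.2305  0.01  ]
 [ 0.5047 -0.1817  0.01  ]] 1981.5
edge yaw -0.07811626166982627 y at .53 -0.18454323258846195
edge yaw -0.07654777223557158 y at .53 -0.23186444376031892
stop front top [[ 0.57573233 -0.1602752   0.045     ]
 [ 0.57019565 -0.27319935  0.045     ]] back [[ 0.58784416 -0.16173426  0.045     ]
 [ 0.58237044 -0.27331926  0.045     ]]
[[ 0.5363 -0.1992  0.0103]
 [ 0.5359 -0.2053  0.0102]
 [ 0.5358 -0.2114  0.0113]
 [ 0.5355 -0.2175  0.0111]
 [ 0.535  -0.2235  0.0097]] [[ 0.5812 -0.1737  0.0451]
 [ 0.5801 -0.195   0.0455]
 [ 0.5791 -0.2162  0.0467]
 [ 0.5781 -0.2373  0.0451]] [[ 4.587e-01 -1.392e-01  1.400e-03]
 [ 4.569e-01 -1.791e-01  1.600e-03]
 [ 4.547e-01 -2.189e-01  9.000e-04]
 [ 4.524e-01 -2.588e-01 -1.000e-04]]
```

>>> {"method": "servo_tool", "body": {"rows": [{"rot": [0,0,0],"delta_pos": [17,-11,0],"grip": 45},{"rot": [0,0,0],"delta_pos": [17,-11,10],"grip": 45},{"rot": [0,0,0],"delta_pos": [0,0,30],"grip": 45},{"rot": [0,0,0],"delta_pos": [0,0,35],"grip": 45},{"rot": [0,0,0],"delta_pos": [0,0,35],"grip": 45},{"rot": [0,0,0],"delta_pos": [0,0,35],"grip": 45},{"rot": [0,0,0],"delta_pos": [0,0,30],"grip": 45},{"rot": [0,0,0],"delta_pos": [0,0,20],"grip": 45},{"rot": [0,0,0],"delta_pos": [0,0,10],"grip": 45},{"rot": [0,0,0],"delta_pos": [0,0,0],"grip": 45}]}}

```text
clock: 2.7
ee_pos: [0.5364, -0.2102, 0.0244]
tool_rot: [-0.0, 1.0, -0.026, -0.002]
wrist_force: [0.4, -0.1, -0.4]
width: 0.0703
grasp_force: 0.0
```

>>> {"method": "servo_tool", "body": {"rows": [{"rot": [0,0,0],"delta_pos": [0,0,0],"grip": 45},{"rot": [0,0,0],"delta_pos": [0,0,0],"grip": 45}]}}

```text
clock: 2.87
ee_pos: [0.5387, -0.2103, 0.0278]
tool_rot: [0.0, 1.0, -0.025, 0.001]
wrist_force: [0.7, -0.4, 0.0]
width: 0.0706
grasp_force: 0.0
```

Run:
```python
from h import *
g=grab('wrist','w2.png'); s=get_state(); print(s['clock'],s['ee_pos'],s['tool_rot'],s['width'],s['wrist_force'])
```

```text
2.9167 [ 0.53875854 -0.21020081  0.02784662] [ 3.90193399e-04  9.99680198e-01 -2.52636386e-02  1.04774915e-03] 0.07080073226721685 [0.35244756 0.92542388 0.48671803]
```

View pics/w2.png

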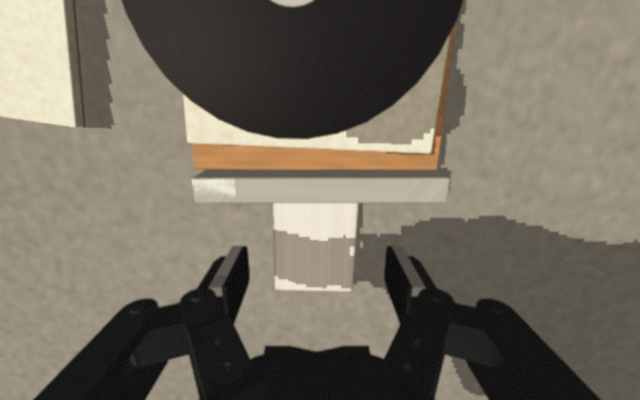

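The view shows the tin at columns 275–355, centred between the pads. The reel is close under the camera, so I'll grip 9 mm nearer the tin's free end.

>>> {"method": "servo_tool", "body": {"rows": [{"rot": [0,0,0],"delta_pos": [-5,0,0],"grip": 45},{"rot": [0,0,0],"delta_pos": [-4,0,4],"grip": 45},{"rot": [0,0,0],"delta_pos": [0,0,6],"grip": 45},{"rot": [0,0,0],"delta_pos": [0,0,6],"grip": 45},{"rot": [0,0,0],"delta_pos": [0,0,5],"grip": 45},{"rot": [0,0,0],"delta_pos": [0,0,3],"grip": 45},{"rot": [0,0,0],"delta_pos": [0,0,0],"grip": 45},{"rot": [0,0,0],"delta_pos": [0,0,0],"grip": 45},{"rot": [0,0,0],"delta_pos": [0,0,0],"grip": 45}]}}

```text
clock: 3.67
ee_pos: [0.5291, -0.2092, 0.0023]
tool_rot: [-0.0, 1.0, -0.025, 0.0]
wrist_force: [-0.0, 0.7, -0.6]
width: 0.0702
grasp_force: 0.0
```

>>> {"method": "servo_tool", "body": {"rows": [{"rot": [0,0,0],"delta_pos": [0,0,2],"grip": 60},{"rot": [0,0,0],"delta_pos": [0,0,0],"grip": 75},{"rot": [0,0,0],"delta_pos": [0,0,0],"grip": 85},{"rot": [0,0,0],"delta_pos": [0,0,0],"grip": 92},{"rot": [0,0,0],"delta_pos": [0,0,0],"grip": 100},{"rot": [0,0,0],"delta_pos": [0,0,0],"grip": 110},{"rot": [0,0,0],"delta_pos": [0,0,0],"grip": 125},{"rot": [0,0,0],"delta_pos": [0,0,0],"grip": 125},{"rot": [0,0,0],"delta_pos": [0,0,0],"grip": 125},{"rot": [0,0,0],"delta_pos": [0,0,0],"grip": 125}]}}

```text
clock: 4.5
ee_pos: [0.5291, -0.2091, 0.0009]
tool_rot: [-0.0, 1.0, -0.025, 0.0]
wrist_force: [-3.9, 2.4, 13.0]
width: 0.0483
grasp_force: 59.9
```

>>> {"method": "servo_tool", "body": {"rows": [{"rot": [0,0,0],"delta_pos": [-0.5,0,0],"grip": 125},{"rot": [0,0,0],"delta_pos": [-1,0,0],"grip": 125},{"rot": [0,0,0],"delta_pos": [-2,0,0],"grip": 125},{"rot": [0,0,0],"delta_pos": [-2,0,0],"grip": 125},{"rot": [0,0,0],"delta_pos": [-2,0,0],"grip": 125},{"rot": [0,0,0],"delta_pos": [-2,0,0],"grip": 125},{"rot": [0,0,0],"delta_pos": [-2,0,0],"grip": 125},{"rot": [0,0,0],"delta_pos": [-2,0,0],"grip": 125},{"rot": [0,0,0],"delta_pos": [-2,0,0],"grip": 125},{"rot": [0,0,0],"delta_pos": [-2,0,0],"grip": 125}]}}

```text
clock: 5.33
ee_pos: [0.5129, -0.2085, 0.0009]
tool_rot: [0.0, 1.0, -0.025, 0.001]
wrist_force: [6.5, -0.2, 2.5]
width: 0.0481
grasp_force: 61.2
```

Run:
```python
from h import *
g=grab('wrist','w3.png'); s=get_state(); print(s['clock'],s['ee_pos'],s['width'],s['wrist_force'],s['grasp_force'])
```

```text
5.3833 [ 0.51254609 -0.20851546  0.0009226 ] 0.04836526033678877 [4.76826373 0.41693554 4.43059849] 61.32961392402649
```

View pics/w3.png

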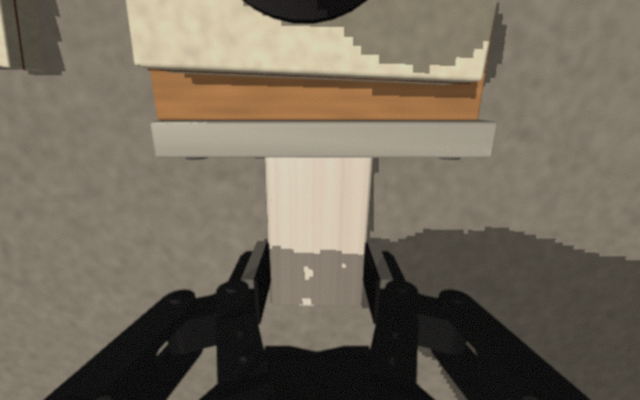

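The tin (columns 268–370) has come out with the gripper, and the boxes rest against the stop. I keep drawing it out.

>>> {"method": "servo_tool", "body": {"rows": [{"rot": [0,0,0],"delta_pos": [-2,0,0],"grip": 125},{"rot": [0,0,0],"delta_pos": [-2,0,0],"grip": 125},{"rot": [0,0,0],"delta_pos": [-2,0,0],"grip": 125},{"rot": [0,0,0],"delta_pos": [-2,0,0],"grip": 125},{"rot": [0,0,0],"delta_pos": [-2,0,0],"grip": 125},{"rot": [0,0,0],"delta_pos": [-2,0,0],"grip": 125},{"rot": [0,0,0],"delta_pos": [-2,0,0],"grip": 125},{"rot": [0,0,0],"delta_pos": [-2,0,0],"grip": 125},{"rot": [0,0,0],"delta_pos": [-2,0,0],"grip": 125},{"rot": [0,0,0],"delta_pos": [-2,0,0],"grip": 125}]}}

```text
clock: 6.22
ee_pos: [0.4929, -0.2075, 0.0009]
tool_rot: [0.0, 1.0, -0.025, 0.001]
wrist_force: [7.3, 0.4, 3.1]
width: 0.048
grasp_force: 61.6
```

>>> {"method": "servo_tool", "body": {"rows": [{"rot": [0,0,0],"delta_pos": [-2,0,0],"grip": 125},{"rot": [0,0,0],"delta_pos": [-2,0,0],"grip": 125},{"rot": [0,0,0],"delta_pos": [-2,0,0],"grip": 125},{"rot": [0,0,0],"delta_pos": [-2,0,0],"grip": 125},{"rot": [0,0,0],"delta_pos": [-2,0,0],"grip": 125},{"rot": [0,0,0],"delta_pos": [-2,0,0],"grip": 125},{"rot": [0,0,0],"delta_pos": [-2,0,0],"grip": 125},{"rot": [0,0,0],"delta_pos": [-2,0,0],"grip": 125},{"rot": [0,0,0],"delta_pos": [-2,0,0],"grip": 125},{"rot": [0,0,0],"delta_pos": [-2,0,0],"grip": 125}]}}

```text
clock: 7.05
ee_pos: [0.4727, -0.2066, 0.0009]
tool_rot: [0.0, 1.0, -0.025, 0.001]
wrist_force: [5.8, -0.9, 6.2]
width: 0.0482
grasp_force: 61.8
```

>>> {"method": "servo_tool", "body": {"rows": [{"rot": [0,0,0],"delta_pos": [-2,0,0],"grip": 125},{"rot": [0,0,0],"delta_pos": [-2,0,0],"grip": 125},{"rot": [0,0,0],"delta_pos": [-2,0,0],"grip": 125},{"rot": [0,0,0],"delta_pos": [-2,0,0],"grip": 125},{"rot": [0,0,0],"delta_pos": [-2,0,0],"grip": 125},{"rot": [0,0,0],"delta_pos": [-2,0,0],"grip": 125},{"rot": [0,0,0],"delta_pos": [-2,0,0],"grip": 125},{"rot": [0,0,0],"delta_pos": [-2,0,0],"grip": 125},{"rot": [0,0,0],"delta_pos": [-2,0,0],"grip": 125},{"rot": [0,0,0],"delta_pos": [-2,0,0],"grip": 125}]}}

```text
clock: 7.88
ee_pos: [0.4528, -0.2056, 0.0009]
tool_rot: [0.0, 1.0, -0.025, 0.001]
wrist_force: [4.2, -0.2, 5.0]
width: 0.0479
grasp_force: 61.9
```

Run:
```python
from h import *
g=grab('wrist','w4.png'); s=get_state(); print(s['clock'],s['ee_pos'],s['width'],s['wrist_force'],s['grasp_force'])
```

```text
7.9333 [ 0.45243314 -0.20559695  0.00089031] 0.04759563951618398 [3.11939028 0.51799105 6.89882105] 61.998138427734375
```

View pics/w4.png

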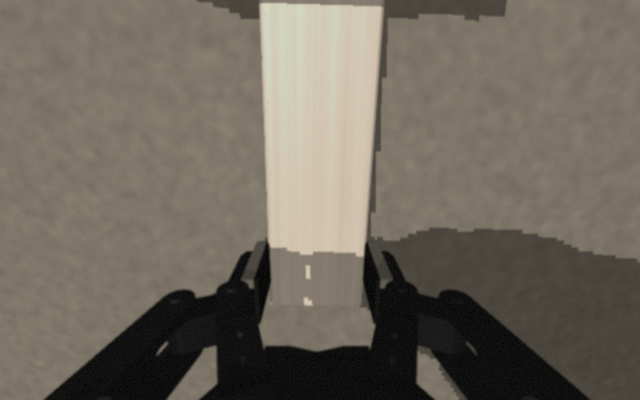

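The tin is aligned in the grip and out by about 76 mm. I carry on.

>>> {"method": "servo_tool", "body": {"rows": [{"rot": [0,0,0],"delta_pos": [-2,0,0],"grip": 125},{"rot": [0,0,0],"delta_pos": [-2,0,0],"grip": 125},{"rot": [0,0,0],"delta_pos": [-2,0,0],"grip": 125},{"rot": [0,0,0],"delta_pos": [-2,0,0],"grip": 125},{"rot": [0,0,0],"delta_pos": [-2,0,0],"grip": 125},{"rot": [0,0,0],"delta_pos": [-2,0,0],"grip": 125},{"rot": [0,0,0],"delta_pos": [-2,0,0],"grip": 125},{"rot": [0,0,0],"delta_pos": [-2,0,0],"grip": 125},{"rot": [0,0,0],"delta_pos": [-2,0,0],"grip": 125},{"rot": [0,0,0],"delta_pos": [-2,0,0],"grip": 125}]}}

```text
clock: 8.77
ee_pos: [0.4328, -0.2046, 0.0009]
tool_rot: [0.0, 1.0, -0.025, 0.001]
wrist_force: [5.4, -0.4, 5.9]
width: 0.048
grasp_force: 61.9
```

>>> {"method": "servo_tool", "body": {"rows": [{"rot": [0,0,0],"delta_pos": [-3,0,0],"grip": 125},{"rot": [0,0,0],"delta_pos": [-3,0,0],"grip": 125},{"rot": [0,0,0],"delta_pos": [-3,0,0],"grip": 125},{"rot": [0,0,0],"delta_pos": [-3,0,0],"grip": 125},{"rot": [0,0,0],"delta_pos": [-3,0,0],"grip": 125},{"rot": [0,0,0],"delta_pos": [-2,0,0],"grip": 125},{"rot": [0,0,0],"delta_pos": [0,0,0],"grip": 125},{"rot": [0,0,0],"delta_pos": [0,0,0],"grip": 125},{"rot": [0,0,0],"delta_pos": [0,0,0],"grip": 125}]}}

```text
clock: 9.52
ee_pos: [0.4154, -0.2038, 0.0009]
tool_rot: [0.0, 1.0, -0.025, 0.001]
wrist_force: [1.7, -0.5, 11.0]
width: 0.0478
grasp_force: 62.4
```

Run:
```python
from h import *
a=cv2.imread('pics/top1.png')
g=grab('top'); b=g['image'][:,:,::-1]; P=cloud(g); np.save('top2.npy',P)
im=np.hstack([b[160:280,210:290],b[160:280,340:420]]); cv2.imwrite('pics/c2.png',cv2.resize(im,None,fx=5,fy=5,interpolation=cv2.INTER_CUBIC))
s=get_state(); print(s['clock'],s['ee_pos'],s['joint_positions'].round(2))
print('tops',[P[v,u].round(3) for u,v in [(383,194),(395,185),(372,205),(370,190)]])
```

```text
9.5667 [ 0.41540693 -0.20376557  0.000854  ] [ 0.51  0.52 -0.14  2.15  0.15  0.48 -1.37]
tops [array([ 0.638, -0.21 ,  0.114]), array([ 0.674, -0.261,  0.032]), array([ 0.608, -0.185,  0.052]), array([ 0.655, -0.179,  0.051])]
```

View pics/c2.png

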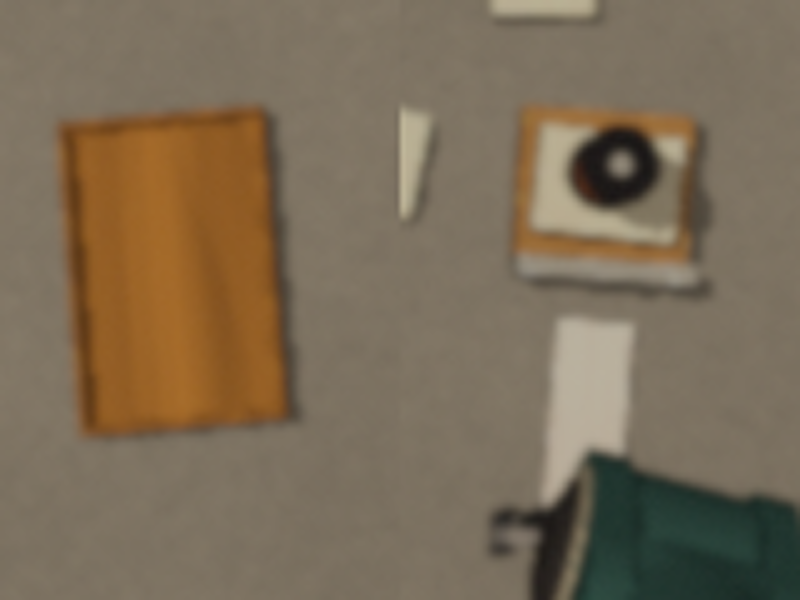

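The stack is down and upright against the stop, and the tin is clear of it with its far edge at crop (557–634, 320). The tray corners are at crop (60,120), (265,108), (290,420) and (82,435). I locate both.

Run:
```python
from h import *
g=grab('top'); f=lambda L,ox:[(ox+x/5-.4,160+y/5-.4) for x,y in L]
t=onplane(g,f([(60,122),(266,108),(290,419),(82,435)],210),.018)
print('tray',t.round(4),t.mean(0)); d=(t[0]+t[1]-t[2]-t[3])/2; w=(t[0]+t[3]-t[1]-t[2])/2; print(np.linalg.norm(d),np.linalg.norm(w),np.arctan2(d[1],d[0]),np.arctan2(-w[0],w[1]))
e=onplane(g,[(340+(557-400)/5-.4,160+319/5-.4),(340+(634-400)/5-.4,160+322/5-.4)],.01); print('tin far',e,e.mean(0))
```

```text
tray [[0.6686 0.2934 0.018 ]
 [0.6802 0.1622 0.018 ]
 [0.4817 0.1417 0.018 ]
 [0.4695 0.273  0.018 ]] [0.57497713 0.21757671 0.018     ]
0.19987146960489974 0.1318019599810615 0.1024618823777786 0.09008676757960316
tin far [[ 0.55088645 -0.18843576  0.01      ]
 [ 0.54981026 -0.23826505  0.01      ]] [ 0.55034835 -0.2133504   0.01      ]
```

>>> {"method": "servo_tool", "body": {"rows": [{"rot": [0,0,0],"delta_pos": [0,0,-3],"grip": 125},{"rot": [0,0,0],"delta_pos": [0,0,-6],"grip": 125},{"rot": [0,0,0],"delta_pos": [0,0,-9],"grip": 125},{"rot": [0,0,0],"delta_pos": [0,0,-9],"grip": 125},{"rot": [0,0,0],"delta_pos": [0,0,-9],"grip": 125},{"rot": [0,0,0],"delta_pos": [0,0,-9],"grip": 125},{"rot": [0,0,0],"delta_pos": [0,0,-8],"grip": 125},{"rot": [0,0,0],"delta_pos": [0,0,-5],"grip": 125},{"rot": [0,0,0],"delta_pos": [0,0,-2],"grip": 125},{"rot": [0,0,0],"delta_pos": [0,0,0],"grip": 125}]}}

```text
clock: 10.45
ee_pos: [0.4148, -0.2036, 0.0608]
tool_rot: [0.0, 1.0, -0.025, 0.0]
wrist_force: [-0.5, -0.3, -2.9]
width: 0.0476
grasp_force: 62.0
```

Run:
```python
from h import *
g=grab('wrist','w5.png'); P=cloud(g); s=get_state(); print(s['ee_pos'],s['grasp_force'],s['wrist_force'])
for v in (60,120,180,220): print(P[v,300:340:15].round(4).tolist())
```

```text
[ 0.41462804 -0.2035201   0.0603447 ] 62.005616426467896 [ 0.52564053  0.70245381 -1.92388038]
[[0.5107, -0.2017, 0.0703], [0.5105, -0.2079, 0.0695], [0.51, -0.2141, 0.0708]]
[[0.4866, -0.2, 0.0689], [0.4863, -0.2067, 0.0701], [0.4859, -0.2133, 0.0695]]
[[0.4593, -0.1982, 0.0695], [0.459, -0.2053, 0.0699], [0.4587, -0.2123, 0.07]]
[[0.4394, -0.1969, 0.0704], [0.439, -0.2043, 0.0704], [0.4387, -0.2115, 0.0704]]
```

The tin is level, with its top at 0.070 throughout. Next I turn it and carry it across.

>>> {"method": "servo_tool", "body": {"rows": [{"rot": [0,0,-0.024],"delta_pos": [0,-4,0],"grip": 125},{"rot": [0,0,-0.024],"delta_pos": [0,-8,0],"grip": 125},{"rot": [0,0,-0.024],"delta_pos": [0,-12,0],"grip": 125},{"rot": [0,0,-0.024],"delta_pos": [0,-16,0],"grip": 125},{"rot": [0,0,-0.025],"delta_pos": [0,-18,0],"grip": 125},{"rot": [0,0,-0.025],"delta_pos": [0,-18,0],"grip": 125},{"rot": [0,0,0],"delta_pos": [0,-18,0],"grip": 125},{"rot": [0,0,0],"delta_pos": [4,-18,0],"grip": 125},{"rot": [0,0,0],"delta_pos": [8,-18,0],"grip": 125},{"rot": [0,0,0],"delta_pos": [10,-18,0],"grip": 125}]}}

```text
clock: 11.33
ee_pos: [0.4269, -0.0514, 0.0602]
tool_rot: [-0.0, 0.999, 0.049, -0.0]
wrist_force: [1.6, 0.9, -2.2]
width: 0.048
grasp_force: 62.0
```

>>> {"method": "servo_tool", "body": {"rows": [{"rot": [0,0,0],"delta_pos": [10,-18,0],"grip": 125},{"rot": [0,0,0],"delta_pos": [10,-18,0],"grip": 125},{"rot": [0,0,0],"delta_pos": [10,-18,0],"grip": 125},{"rot": [0,0,0],"delta_pos": [10,-18,0],"grip": 125},{"rot": [0,0,0],"delta_pos": [10,-18,0],"grip": 125},{"rot": [0,0,0],"delta_pos": [10,-18,0],"grip": 125},{"rot": [0,0,0],"delta_pos": [10,-18,0],"grip": 125},{"rot": [0,0,0],"delta_pos": [10,-18,0],"grip": 125},{"rot": [0,0,0],"delta_pos": [10,-18,0],"grip": 125},{"rot": [0,0,0],"delta_pos": [10,-18,0],"grip": 125}]}}

```text
clock: 12.17
ee_pos: [0.5091, 0.1376, 0.0601]
tool_rot: [-0.0, 0.999, 0.049, -0.0]
wrist_force: [0.3, 0.4, -1.7]
width: 0.048
grasp_force: 62.0
```

>>> {"method": "servo_tool", "body": {"rows": [{"rot": [0,0,0],"delta_pos": [6,-18,0],"grip": 125},{"rot": [0,0,0],"delta_pos": [5,-16,0],"grip": 125},{"rot": [0,0,0],"delta_pos": [2,-14,0],"grip": 125},{"rot": [0,0,0],"delta_pos": [0,-10,0],"grip": 125},{"rot": [0,0,0],"delta_pos": [0,-6,0],"grip": 125},{"rot": [0,0,0],"delta_pos": [0,0,0],"grip": 125},{"rot": [0,0,0],"delta_pos": [0,0,0],"grip": 125},{"rot": [0,0,0],"delta_pos": [0,0,0],"grip": 125}]}}

```text
clock: 12.83
ee_pos: [0.5167, 0.199, 0.0602]
tool_rot: [0.0, 0.999, 0.047, -0.0]
wrist_force: [0.5, -0.9, -1.9]
width: 0.0479
grasp_force: 62.0
```

Run:
```python
from h import *
g=grab('wrist','w6.png'); s=get_state(); p=s['ee_pos']; print(p,s['tool_rot'],s['grasp_force'])
q=s['tool_rot'];M=R.from_quat([q[1],q[2],q[3],q[0]]).as_matrix(); print('tool delta mm',1000*M.T@(np.array([.5208,.2123,p[2]])-p))
t=grab('top')['image'][:,:,::-1]
w=cv2.imread('pics/w6.png'); cv2.imwrite('pics/c3.png',np.vstack([cv2.resize(w[:,:],(480,300)),cv2.resize(t[160:260,200:360],(480,300),interpolation=cv2.INTER_CUBIC)]))
```

```text
[0.51683137 0.19889086 0.06027771] [ 2.18899229e-04  9.98881177e-01  4.72899834e-02 -6.60027883e-05] 62.01549410820007
tool delta mm [ 5.21769602e+00 -1.29742273e+01 -6.38876904e-03]
```

View pics/c3.png

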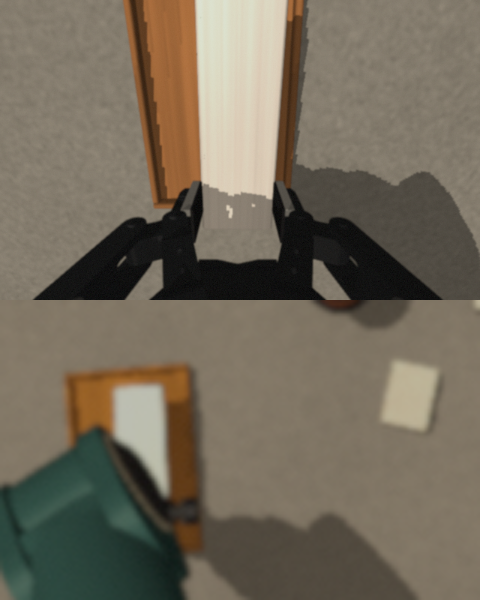

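The wrist view shows the tin over the tray, slightly right of its middle. The tray's near-left corner is at about (207,273) in the full-size frame. I shift 5 mm and 13 mm, descend to about 25 mm, and check the near corner.

>>> {"method": "servo_tool", "body": {"rows": [{"rot": [0,0,0],"delta_pos": [2,-5,0],"grip": 125},{"rot": [0,0,0],"delta_pos": [3,-5,0],"grip": 125},{"rot": [0,0,0],"delta_pos": [0,-3,4],"grip": 125},{"rot": [0,0,0],"delta_pos": [0,0,8],"grip": 125},{"rot": [0,0,0],"delta_pos": [0,0,8],"grip": 125},{"rot": [0,0,0],"delta_pos": [0,0,8],"grip": 125},{"rot": [0,0,0],"delta_pos": [0,0,5],"grip": 125},{"rot": [0,0,0],"delta_pos": [0,0,2],"grip": 125},{"rot": [0,0,0],"delta_pos": [0,0,0],"grip": 125},{"rot": [0,0,0],"delta_pos": [0,0,0],"grip": 125}]}}

```text
clock: 13.77
ee_pos: [0.5205, 0.2133, 0.0253]
tool_rot: [-0.0, 0.999, 0.048, -0.0]
wrist_force: [-0.1, 0.1, -2.0]
width: 0.0481
grasp_force: 62.0
```

Run:
```python
from h import *
g=grab('wrist','w7.png'); s=get_state(); p=s['ee_pos']; print(p,s['tool_rot'],s['grasp_force'])
P=cloud(g); q=s['tool_rot'];M=R.from_quat([q[1],q[2],q[3],q[0]]).as_matrix(); L=(P-p)@M  # tool coords
for v in (40,120):
    print(v,[(u,*(1000*L[v,u,:2]).round(0),round(1000*P[v,u,2])) for u in range(80,640,20)])
```

```text
[0.5206594  0.21338428 0.02550435] [-8.37657762e-05  9.98854975e-01  4.78405202e-02  1.28521278e-04] 62.04270958900452
40 [(80, np.float64(109.0), np.float64(-120.0), 1), (100, np.float64(109.0), np.float64(-110.0), 1), (120, np.float64(109.0), np.float64(-101.0), 0), (140, np.float64(109.0), np.float64(-90.0), -1), (160, np.float64(109.0), np.float64(-80.0), 0), (180, np.float64(106.0), np.float64(-63.0), 15), (200, np.float64(108.0), np.float64(-57.0), 7), (220, np.float64(108.0), np.float64(-47.0), 6), (240, np.float64(108.0), np.float64(-37.0), 7), (260, np.float64(108.0), np.float64(-28.0), 6), (280, np.float64(103.0), np.float64(-15.0), 34), (300, np.float64(103.0), np.float64(-6.0), 33), (320, np.float64(103.0), np.float64(2.0), 34), (340, np.float64(103.0), np.float64(10.0), 34), (360, np.float64(103.0), np.float64(18.0), 34), (380, np.float64(103.0), np.float64(26.0), 33), (400, np.float64(108.0), np.float64(41.0), 6), (420, np.float64(108.0), np.float64(51.0), 6), (440, np.float64(106.0), np.float64(57.0), 17), (460, np.float64(109.0), np.float64(74.0), -1), (480, np.float6
[... 985 characters left out ...]
 (340, np.float64(71.0), np.float64(11.0), 35), (360, np.float64(71.0), np.float64(20.0), 33), (380, np.float64(69.0), np.float64(34.0), 6), (400, np.float64(70.0), np.float64(44.0), 7), (420, np.float64(70.0), np.float64(55.0), 7), (440, np.float64(70.0), np.float64(61.0), 19), (460, np.float64(69.0), np.float64(79.0), 1), (480, np.float64(69.0), np.float64(90.0), 2), (500, np.float64(69.0), np.float64(101.0), 1), (520, np.float64(69.0), np.float64(113.0), 1), (540, np.float64(69.0), np.float64(124.0), 1), (560, np.float64(69.0), np.float64(134.0), 1), (580, np.float64(69.0), np.float64(146.0), 1), (600, np.float64(69.0), np.float64(157.0), 1), (620, np.float64(69.0), np.float64(169.0), 0)]
```

View pics/w7.png

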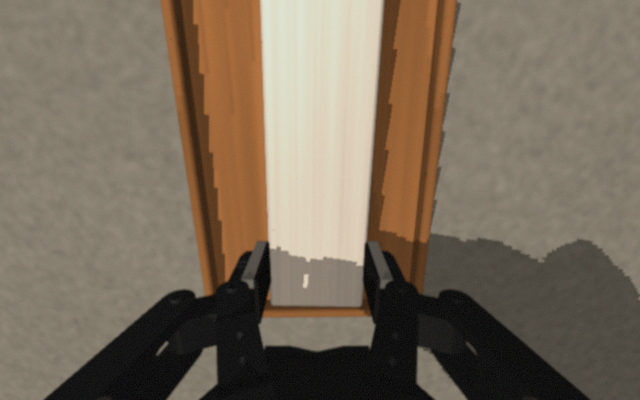

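The tin is laterally centred (tray edges at 180–440, row 120). I check the near-end gap, from the tin end at row 306 and the wall rim at rows 306–317.

Run:
```python
from h import *
g=grab('wrist'); s=get_state(); p=s['ee_pos'];q=s['tool_rot'];M=R.from_quat([q[1],q[2],q[3],q[0]]).as_matrix()
for uv,z in (((320,306),.0345),((320,317),.018),((320,308),.018)): print(uv,(1000*(onplane(g,[uv],z)-p)@M).round(1))
```

```text
(320, 306) [[-26.7   2.2  -8.9]]
(320, 317) [[-48.1   2.5   7.6]]
(320, 308) [[-41.4   2.5   7.6]]
```

Gap is 15 mm, so it is centred. I lower it, then release gently.

>>> {"method": "servo_tool", "body": {"rows": [{"rot": [0,0,0],"delta_pos": [0,0,4],"grip": 125},{"rot": [0,0,0],"delta_pos": [0,0,4],"grip": 125},{"rot": [0,0,0],"delta_pos": [0,0,4],"grip": 125},{"rot": [0,0,0],"delta_pos": [0,0,2],"grip": 125},{"rot": [0,0,0],"delta_pos": [0,0,2],"grip": 125},{"rot": [0,0,0],"delta_pos": [0,0,1.5],"grip": 125},{"rot": [0,0,0],"delta_pos": [0,0,0.5],"grip": 125},{"rot": [0,0,0],"delta_pos": [0,0,0],"grip": 125},{"rot": [0,0,0],"delta_pos": [0,0,0],"grip": 125},{"rot": [0,0,0],"delta_pos": [0,0,0],"grip": 125}]}}

```text
clock: 14.7
ee_pos: [0.5206, 0.2134, 0.0074]
tool_rot: [-0.0, 0.999, 0.048, 0.0]
wrist_force: [0.4, -0.9, -2.3]
width: 0.0479
grasp_force: 62.1
```

>>> {"method": "servo_tool", "body": {"rows": [{"rot": [0,0,0],"delta_pos": [0,0,0.5],"grip": 125},{"rot": [0,0,0],"delta_pos": [0,0,0.3],"grip": 125},{"rot": [0,0,0],"delta_pos": [0,0,0],"grip": 125},{"rot": [0,0,0],"delta_pos": [0,0,0],"grip": 125}]}}

```text
clock: 15.03
ee_pos: [0.5206, 0.2134, 0.0069]
tool_rot: [-0.0, 0.999, 0.048, 0.0]
wrist_force: [-2.7, -1.2, 7.0]
width: 0.0478
grasp_force: 63.0
```

The tin touches the floor (the wrist force rose to 7 N). Release to about 65 mm and rise.

>>> {"method": "servo_tool", "body": {"rows": [{"rot": [0,0,0],"delta_pos": [0,0,0],"grip": 100},{"rot": [0,0,0],"delta_pos": [0,0,0],"grip": 85},{"rot": [0,0,0],"delta_pos": [0,0,0],"grip": 70},{"rot": [0,0,0],"delta_pos": [0,0,0],"grip": 60},{"rot": [0,0,0],"delta_pos": [0,0,0],"grip": 60},{"rot": [0,0,0],"delta_pos": [0,0,0],"grip": 60},{"rot": [0,0,0],"delta_pos": [0,0,-5],"grip": 60},{"rot": [0,0,0],"delta_pos": [0,0,-10],"grip": 60},{"rot": [0,0,0],"delta_pos": [0,0,-20],"grip": 60},{"rot": [0,0,0],"delta_pos": [0,0,-30],"grip": 60}]}}

```text
clock: 15.87
ee_pos: [0.5194, 0.2129, 0.0713]
tool_rot: [0.0, 0.999, 0.048, -0.001]
wrist_force: [0.3, -0.1, 0.9]
width: 0.0653
grasp_force: 0.0
```

>>> {"method": "servo_tool", "body": {"rows": [{"rot": [0,0,0],"delta_pos": [0,0,-30],"grip": 60},{"rot": [0,0,0],"delta_pos": [0,0,-30],"grip": 60},{"rot": [0,0,0],"delta_pos": [0,0,-30],"grip": 60},{"rot": [0,0,0],"delta_pos": [-20,0,-20],"grip": 60},{"rot": [0,0,0],"delta_pos": [-20,0,0],"grip": 60},{"rot": [0,0,0],"delta_pos": [-20,0,0],"grip": 60},{"rot": [0,0,0],"delta_pos": [0,0,0],"grip": 60},{"rot": [0,0,0],"delta_pos": [0,0,0],"grip": 60},{"rot": [0,0,0],"delta_pos": [0,0,0],"grip": 60},{"rot": [0,0,0],"delta_pos": [0,0,0],"grip": 60}]}}

```text
clock: 16.7
ee_pos: [0.4614, 0.2076, 0.1818]
tool_rot: [-0.0, 0.999, 0.048, 0.0]
wrist_force: [0.3, -0.6, 0.0]
width: 0.0651
grasp_force: 0.0
```

Run:
```python
from h import *
w=grab('wrist'); P=cloud(w); t=grab('top'); T=cloud(t); s=get_state(); print(s['ee_pos'],s['width'])
cv2.imwrite('pics/c4.png',np.hstack([cv2.resize(w['image'],(480,300)),cv2.resize(t['image'][170:230,340:404],(320,300))])[:,:,::-1])
m=(w['image'].min(2)>165); q=P[m]; q=q[(abs(q[:,2]-.016)<.006)]; print(len(q),q.mean(0),q.min(0),q.max(0))
print([T[v,u].round(3) for u,v in [(383,194),(395,185),(372,205),(370,190)]])
```

```text
[0.46118612 0.20759263 0.18144638] 0.06548489197113198
8619 [0.5768279  0.17019144 0.01673925] [ 0.49435633 -0.08650899  0.01376354] [0.65473517 0.24520019 0.02052108]
[array([ 0.638, -0.21 ,  0.114]), array([ 0.674, -0.261,  0.035]), array([ 0.608, -0.185,  0.052]), array([ 0.655, -0.179,  0.053])]
```

View pics/c4.png

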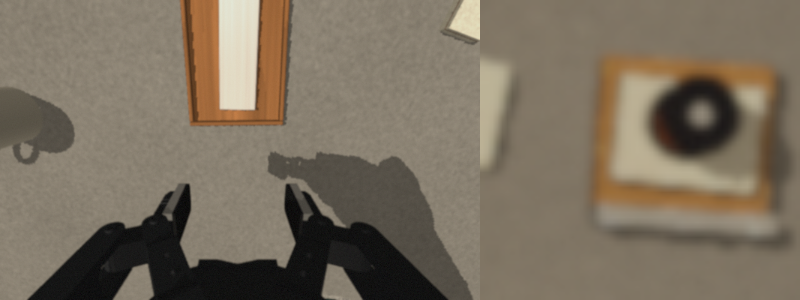

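The tin lies flat and centred in the tray, at columns 219–256 of the left panel. The stack stands upright by the stop and the robot is clear of everything.

```bash
python3 -c "from bench import *; print(sign_off())"
```

```text
the job is handed in; nothing more can be done
None
```

The tin lies flat and lengthwise in the middle of the tray, the stack stands upright on the bench by the stop, and the job is handed in (no verdict was returned).

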